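# Tip the sample tubes into the label reader's trough

## Task

Carry the little steel tube boat by its blue handle to the label reader and gently tip its two sample tubes into the upper end of the sloping V-trough, so that both slide down into line along the fold against the stop; do not touch the tubes with the fingers or let one fall on the table. Then set the boat back on its white mat, standing level and lined up with the mat, let go of it, and only then press the reader's green start button all the way down and release it. Leave everything else where it stands.

Things in the scene. Friction and masses are not known exactly. Their poses are not given: they have to be found in the camera images.
- boat: Tube boat: steel channel 180 mm long, 28 wide (22 inside, walls 24 high), spout at +x open, rear closed; 0.22 kg, balanced at the handle. Origin: mid underside; z up. On its feet (56 wide; front leg 22 tall at x=45 mm, rear foot at x=-84) the floor rises 10 degrees to the spout, so the tubes stay. They start to slide at 17 to 24 degrees nose-down and run out freely at 35 to 40.
- boat_handle (a point): Middle of the boat's blue grip: an upright plate across the channel, 12 mm thick along the boat, 40 wide, 28 tall (68 to 96 mm above the underside), on two posts. This point is 84 mm above the boat's origin. Pinch its flat faces, fingers closing along the boat's x; the channel walls below reach 54 mm above the underside.
- boat_spout (a point): The middle of the channel floor's edge at the open nose: in the boat's frame 88 mm ahead of and 34 mm above its origin. The channel sheet is 3 mm thick below it and its side walls stand 14 mm to either side.
- mat: White mat, 280 x 160 x 3 mm, fixed to the table, where the boat belongs. Origin: the middle of its underside; x along its length, the way the spout should point. The boat starts on it.
- trough: Fixed steel V-trough, two sheets at right angles, 220 mm long, 74 across the top, sloping 25 degrees into a white label reader (box 86 tall, 130 wide, 118 to 230 mm downhill of the origin). Origin: middle of the fold line, 92 mm above the table; x downhill along the fold, z out of the V, square to the fold. Upper mouth at x=-110 mm, black stop plate at x=+110. Tubes slide down it by themselves.
- tube_red: Capped flat-bottomed sample tube, red cap, 80 mm long, body 15 mm and cap 17 mm in diameter, 16 g. Origin: the middle of its length; x along its axis to the cap. Lies in the boat at the rear, cap towards the spout.
- tube_yellow: The same with a yellow cap, lying in the boat in front of the red one, end to end.
- start_top (a point): Top of the green start button on the reader's top face, 104 mm above the table; 32 mm wide, pressed straight down, 6 mm of travel; fully down takes 5 N; it springs back.
- start (a joint): The start button's travel in m: 0 up, 0.006 fully down.
- tape_roll: Bystander: paper tape roll, 72 mm across, 25 mm high, flat on the table.
- pen: Bystander: blue pen, 140 mm long, 12 mm thick, lying down.
- white_bottle: Bystander: white bottle, 60 mm across, 130 mm tall.
- saline: Bystander: clear bottle, 60 mm across, 160 mm tall.
- swab_box: Bystander: cardboard box, 120 x 80 x 50 mm.
- cup: Bystander: white cup, 70 mm across, 70 mm tall.

How it is judged:
On the way, in this order (a step that is already met when the one before it is completed fails the run):
1. both tubes lie at rest end to end along the fold of the trough, the lower one against the stop (y of tube_red in the frame of trough between -0.007 and 0.007 m and z of tube_red in the frame of trough between 0.004 and 0.018 m and angle between the x axis of each of tube_red, tube_yellow and the x axis of trough, either way round below 0.12 rad and y of tube_yellow in the frame of trough between -0.007 and 0.007 m and z of tube_yellow in the frame of trough between 0.004 and 0.018 m and ((x of tube_red in the frame of trough above 0.06 m and x of tube_yellow in the frame of trough between -0.024 and 0.004 m) or (x of tube_yellow in the frame of trough above 0.06 m and x of tube_red in the frame of trough between -0.024 and 0.004 m)) and linear speed of each of tube_red, tube_yellow below 0.02 m/s), for 0.2 s.
2. the boat stands on its mat, level and let go (x of boat in the frame of mat between -0.05 and 0.05 m and y of boat in the frame of mat between -0.05 and 0.05 m and angle between the x axis of boat and the x axis of mat, either way round below 0.35 rad and height (world z) of boat below 0.007 m and angle between boat's own z axis and vertical below 0.08 rad and linear speed of boat below 0.02 m/s and contact force between the fingers and boat below 0.1 N), for 0.2 s.
3. the start button is pressed down (value of joint start above 0.004 m), for 0.05 s.
At the end, for the whole second after the job is handed in: Tubes at rest in the fold end to end, any order (7 mm sideways, 0.12 rad), lower one within 10 mm of the stop, upper within 16 mm of its place; boat released on its mat, level (0.08 rad), within 50 mm of the mat's middle and 0.35 rad of its length; button pressed last and up again (all of step 1 and all of step 2 and value of joint start below 0.002 m); the robot touches nothing.
It fails at once if the start button is pressed before the tubes are in line and the boat is back on its mat (value of joint start above 0.004 m and not (y of tube_red in the frame of trough between -0.007 and 0.007 m and z of tube_red in the frame of trough between 0.004 and 0.018 m and angle between the x axis of each of tube_red, tube_yellow and the x axis of trough, either way round below 0.12 rad and y of tube_yellow in the frame of trough between -0.007 and 0.007 m and z of tube_yellow in the frame of trough between 0.004 and 0.018 m and ((x of tube_red in the frame of trough above 0.06 m and x of tube_yellow in the frame of trough between -0.024 and 0.004 m) or (x of tube_yellow in the frame of trough above 0.06 m and x of tube_red in the frame of trough between -0.024 and 0.004 m)) and x of boat in the frame of mat between -0.05 and 0.05 m and y of boat in the frame of mat between -0.05 and 0.05 m and angle between the x axis of boat and the x axis of mat, either way round below 0.35 rad and height (world z) of boat below 0.007 m and angle between boat's own z axis and vertical below 0.08 rad and linear speed of boat below 0.02 m/s and contact force between the fingers and boat below 0.1 N)).
It fails at once if a tube falls on the table (height (world z) of any of tube_red, tube_yellow below 0.0115 m).
It fails at once if a tube is touched by the fingers (contact force between the fingers and tube_red above 0.3 N or contact force between the fingers and tube_yellow above 0.3 N).
It fails at once if a tube is flung or dropped from a height (faster than 1.5 m/s) (linear speed of any of tube_red, tube_yellow above 1.5 m/s).
It fails at once if a bystander is pushed more than 30 mm (distance of any of tape_roll, pen, white_bottle, saline, swab_box, cup from where it was at the start of the episode above 0.03 m).
It also fails if it takes over 70 s, if anything falls off the work surface, if the arm or the gripper's body presses on something with over 40 N, if the wrist force passes 120 N, or if a joint passes its speed limit or range.

## Robot

A 6-joint arm with a two-finger parallel gripper is mounted at the origin on the work surface. World frame = base frame: x ahead of the robot, y to its left, z up, the work surface at z = 0. Lengths are in m, angles in rad, forces in N, time in s.
With the tool pointing down it reaches from about 0.25 to 0.85 m from the base axis. Payload 12.5 kg.
Tool frame: the origin (TCP) lies on the centre line of the jaws, within the pads' length; the fingertips stand 22 mm ahead of it and the grasp point (between the pads) lies 3 mm ahead of it (tip_extent is the distance from the TCP to the fingertips, in m); z points along the fingers, y is the line along which they close (so a half turn about z gives the same grasp; the last joint's range is limited). The gripper opens to 93 mm and grips with 3 to 60 N. Pads are 15 mm wide; open, the fingers measure 128 mm over their backs; the gripper's body (75 mm by 188 mm) begins 65 mm behind the grasp point.
Start: joints at [1.114, 0.351, 1.652, -0, 1.139, -0.085], TCP at [0.2, 0.512, 0.241] pointing down, gripper open.
Joint ranges: [-2.75, 2.75], [-0.79, 2.1], [0.01, 2.65], [-1.57, 4.71], [0.07, 3.14], [-2.87, 2.87]. Speed limits (rad/s): [2.22, 2.22, 2.79, 3.14, 3.14, 3.14].

## Interface

Orientations are given as a 3x3 rotation matrix whose columns are the frame's x, y, z axes.
In Python, from bench import * gives the robot as it stands.
- The arm moves only by the shell command python3 -m handwheel 'ROWS' [FORCE]. ROWS is JSON, a list that holds one entry, the list of rows, each a list of 7 numbers: the opening, from -1 (shut) to 1 (fully open), then the shift along the tool's x, y, z in units of 60 mm (1.0 is 60 mm), then the turn, a rotation vector about the tool's x, y, z in units of 5 degrees (1.0 is 5 degrees). A call has 1 to 8 rows; each row is the pose to reach, as a shift and turn from the pose commanded when the call began, along the tool's axes at that moment; what a row does not reach only later rows make up. A row lasts 1/8 s, in which the tool goes at most 62.5 mm and 10.7 degrees, less where a joint would pass 70% of its speed; a pose out of reach is approached as far as the arm can. A call with a gripper value outside its range is refused whole. The fingers move at their own pace and stop on an object; FORCE is the grip in N (left out, the last holds). Time passes only in rows, so rows that repeat a pose let the fingers close. It gives the time, the measured TCP pose, the force, the opening and the grip force at its end, in the units of the state.
- get_state(): the state, without advancing time (a new reading comes with each control period).
- grab_frame(name): name is "side" or "top" or "wrist"; returns a dict with "pixels" (400x640x3 uint8, blue, green, red), "range_z" (400x640 float32, m along the optical axis (not along the pixel's ray), 0 where there is no reading), "vertical_fov" (degrees; the focal length in pixels is half the picture's height over the tangent of half this angle, whatever the lens; pixels are square), "cx", "cy" (the principal point, pixels), "dist_coeffs" ([k1, k2, p1, p2, k3] as OpenCV has them; the pictures are not rectified), "rvec" (rotation vector, rad) and "tvec" (3), from world to camera coordinates, as OpenCV has them. Camera axes: x right, y down, z forward; pixel columns grow to the right and rows downward; lengths in m; the calibration is good to about 2 mm. A picture is of the moment at which its call begins.
- sign_off(): hands the job in; it is judged then, once.
Trained networks look in the newest picture that a camera, given by its name, has taken for a name from the list of things; names that differ only in an ending like _2 or _b are one class to them, and where a whole thing is asked for, a point or a joint stands for the part that bears it (a point fixed in the world has none). Each returns a list of dicts, best first, with "score" (0 to 1); they miss things now and then, are a little off and sometimes report something else, mostly with a low value. They report only what shows in the picture. A call takes as long as a camera call.
- spot_in(camera, target): "extent" ([left, top, width, height] in pixels, round what is visible of it).
- mark_of(camera, target): "position" ([column, row] in pixels: a listed point, or the origin of a listed thing).
The state is a dict: "clock": time; "qpos": joint angles; "qvel": joint speeds; "joint_efforts": joint torques, N m; "tool_pos": TCP position; "ee_rot": TCP orientation; "force": force on the tool from outside, world axes, zero at the start; "wrist_torque": the same for the moment, N m; "opening": opening from 0.0 (shut) to 1.0 (fully open); "grip_force": force on a finger pad.
Only numpy, scipy, OpenCV 4.12 (cv2) and the standard library are available. Lean on these libraries where they do the work, as an engineer would, in place of code of your own. Each camera call takes 0.05 s, during which the arm holds its last target. There are 200 camera calls.

## Working session

There is one attempt and no reset: what is moved stays moved. The work goes in short steps, Python scripts to look and compute and a shell command to move; the robot and the scene stay as the last step left them, time stands still between calls to the robot, and variables do not carry over. Pictures are saved under pics/ and viewed, at most 10 in all, crops included, and the job is handed in when it is done.

```bash
ls; mkdir -p pics
cat > h.py <<'E'
from bench import *
import numpy as np, cv2
def K(f):
    fl=200/np.tan(np.radians(f["vertical_fov"])/2)
    return np.array([[fl,0,f["cx"]],[0,fl,f["cy"]],[0,0,1.]])
def ray(f,px):
    u=cv2.undistortPoints(np.array([[px]],float),K(f),np.array(f["dist_coeffs"],float)).ravel()
    R=cv2.Rodrigues(np.array(f["rvec"],float))[0]; t=np.array(f["tvec"],float).ravel()
    return -R.T@t, R.T@np.array([u[0],u[1],1.])   # centre, dir with unit depth
def at_z(f,px,z):
    c,d=ray(f,px); return c+d*(z-c[2])/d[2]
def deproj(f,px):
    c,d=ray(f,px); x,y=int(round(px[0])),int(round(px[1]))
    w=f["range_z"][max(0,y-1):y+2,max(0,x-1):x+2]; w=w[w>0]
    return c+d*np.median(w) if len(w) else None
def cloud(f,ext=None,step=1):
    l,t,w,h=[int(v) for v in (ext or [0,0,640,400])]
    ys,xs=np.mgrid[t:t+h:step,l:l+w:step]; ys=ys.ravel().clip(0,399);xs=xs.ravel().clip(0,639)
    z=f["range_z"][ys,xs]; k=z>0; ys,xs,z=ys[k],xs[k],z[k]
    u=cv2.undistortPoints(np.stack([xs,ys],1).astype(float)[:,None],K(f),np.array(f["dist_coeffs"],float))[:,0]
    R=cv2.Rodrigues(np.array(f["rvec"],float))[0]; t_=np.array(f["tvec"],float).ravel()
    P=(np.c_[u,np.ones(len(u))]*z[:,None]-t_)@R
    return P,f["pixels"][ys,xs].astype(int)
def tri(a,pa,b,pb):
    A=[];B=[]
    for f,p in((a,pa),(b,pb)):
        c,d=ray(f,p); d=d/np.linalg.norm(d); M=np.eye(3)-np.outer(d,d); A.append(M);B.append(M@c)
    return np.linalg.lstsq(np.vstack(A),np.hstack(B),rcond=None)[0]
E
cat > a.py <<'E'
from h import *
np.set_printoptions(precision=4,suppress=True)
F={n:grab_frame(n) for n in("top","side")}
for n,f in F.items():
    cv2.imwrite(f"pics/{n}0.png",f["pixels"])
    print(n,"cam",ray(f,[320,200]))
    for t in "boat boat_handle boat_spout mat trough tube_red tube_yellow start_top tape_roll pen white_bottle saline swab_box cup".split():
        r=mark_of(n,t)[:1]
        if r: p=r[0]["position"]; print(t,round(r[0]["score"],2),np.array(p),deproj(f,p), np.array(spot_in(n,t)[0]["extent"]) if spot_in(n,t) else None)
        else: print(t,None)
print(get_state())
E
python3 a.py
```

```text
pics
top cam (array([ 0.4212, -0.0564,  1.1199]), array([ 0.1505,  0.0017, -0.9886]))
boat 0.89 [389.1 212.4] [ 0.5497 -0.2458  0.0377] [360.5 201.7  66.2  19.5]
boat_handle 0.69 [394.2 207.5] [ 0.556  -0.25    0.0935] [358.  199.2  70.2  22.6]
boat_spout 0.74 [358.  213.5] [ 0.5513 -0.1626  0.0038] [360.7 199.6  64.2  21.5]
mat 0.76 [386.5 210.7] [ 0.554  -0.238   0.0418] [337.7 180.3  99.3  65. ]
trough 0.55 [237.8 222.6] [0.5186 0.1603 0.0981] [194.3 188.8  72.4  70.2]
tube_red 0.63 [409.8 209.5] [ 0.5587 -0.3064  0.0267] [398.4 207.2  25.4   4.3]
tube_yellow 0.56 [381.5 209.4] [ 0.5579 -0.2244  0.0408] [366.3 208.5  15.2   5.1]
start_top 0.31 [362.1 211.6] [ 0.5525 -0.1708  0.0379] [173.4 251.2  11.1  15.1]
tape_roll 0.72 [305.7 266. ] [ 0.4045 -0.013   0.0012] [294.2 251.9  19.4  29.3]
pen 0.5 [277.  265.3] [0.407  0.0667 0.0093] [256.5 249.3  39.7  29.2]
white_bottle 0.79 [376.1 143.4] [ 0.7394 -0.2114  0.0662] [371.8 125.2  21.3  21.6]
saline None
swab_box 0.9 [482.7 271.1] [ 0.3859 -0.4938  0.0501] [466.  250.3  41.5  48.8]
cup 0.63 [278.8 262.1] [0.4157 0.0627 0.0003] [150. 
[... 1023 characters left out ...]
_box 0.66 [252.1 347. ] [ 0.3871 -0.5476  0.0494] [224.8 322.6  57.2  40.8]
cup 0.84 [346.4 135.8] [0.7192 0.3435 0.0418] [337.9 120.5  16.2  22.6]
{'clock': 4.15, 'qpos': array([ 1.1144,  0.3507,  1.6517,  0.    ,  1.1391, -0.0846]), 'qvel': array([ 0.0015,  0.0008,  0.0008,  0.0009, -0.0009,  0.0001]), 'joint_efforts': array([ -0.0001, -49.7246, -28.5484,   0.07  ,   0.0221,   0.    ]), 'tool_pos': array([0.1998, 0.5124, 0.2407]), 'ee_rot': array([[-0.9317,  0.3633,  0.    ],
       [ 0.3633,  0.9317,  0.0001],
       [ 0.    ,  0.0001, -1.    ]]), 'force': array([ 0.181 , -0.5914, -1.0021]), 'wrist_torque': array([0.0146, 0.0259, 0.031 ]), 'grip_force': 0.0, 'opening': 1.0015551349158593}
```

```bash
cat > b.py <<'E'
from h import *
import pickle
np.set_printoptions(precision=4,suppress=True)
F={n:grab_frame(n) for n in("top","side")}
pickle.dump(F,open("F.pkl","wb"))
t=cv2.resize(F["top"]["pixels"][110:310,140:540],(800,400),interpolation=cv2.INTER_CUBIC)
s=cv2.resize(F["side"]["pixels"][100:320,200:420],(600,600),interpolation=cv2.INTER_CUBIC)
cv2.imwrite("pics/t1.png",t); cv2.imwrite("pics/s1.png",s)
P=[];C=[]
for n in F:
    p,c=cloud(F[n]); P.append(p);C.append(c)
    # green button, blue handle
    b,g,r=c.T
    hsv=cv2.cvtColor(F[n]["pixels"],cv2.COLOR_BGR2HSV)
    k=(g>r+40)&(g>b+30)&(p[:,2]>.06)
    print(n,"green",k.sum(),p[k].mean(0) if k.any() else 0,p[k].std(0) if k.any() else 0)
    k=(b>r+50)&(b>g+25)&(p[:,2]>.03)&(p[:,2]<.2)&(p[:,1]<-.1)
    print(n,"blue",k.sum())
    if k.any(): q=p[k]; print(np.median(q,0),q.min(0),q.max(0))
    k=(p[:,2]>.07)&(p[:,2]<.2)&(p[:,1]>.0)&(p[:,1]<.4)&(p[:,0]>.35)&(p[:,0]<.65)
    print("reader top-ish",p[k&(abs(p[:,2]-.088)<.006)].mean(0))
E
python3 b.py
```

```text
top green 224 [0.3887 0.2544 0.0897] [0.0765 0.1612 0.0089]
top blue 76
[ 0.5541 -0.2538  0.099 ] [ 0.5359 -0.2617  0.066 ] [ 0.5751 -0.2484  0.1028]
reader top-ish [0.4201 0.2857 0.0867]
side green 63 [0.3891 0.2608 0.0895] [0.0605 0.1496 0.0098]
side blue 125
[ 0.5565 -0.2595  0.0886] [ 0.5375 -0.267   0.0344] [ 0.5739 -0.2498  0.1035]
reader top-ish [0.4305 0.2649 0.0861]
```

View pics/t1.png

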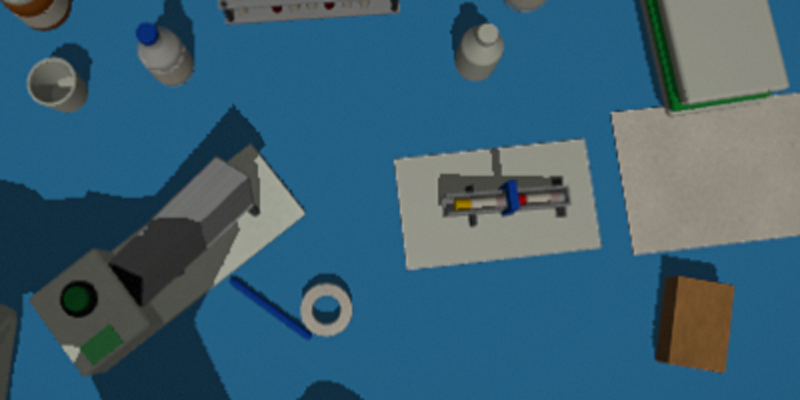

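View pics/s1.png

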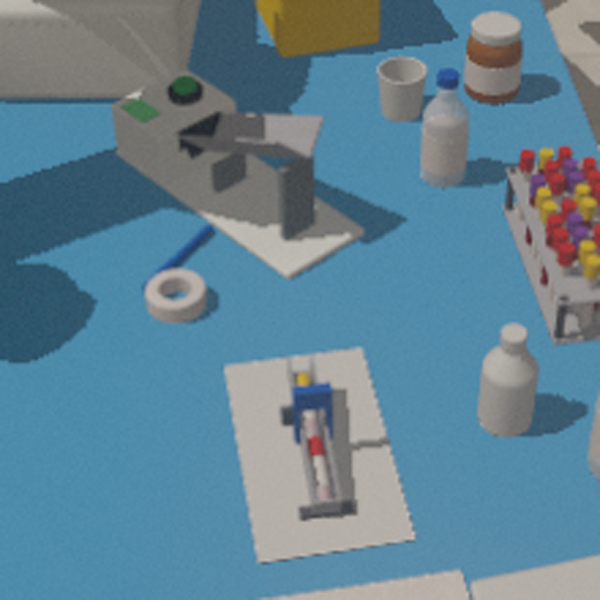

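```bash
cat > c.py <<'E'
from h import *
import pickle
from scipy.optimize import least_squares
np.set_printoptions(precision=4,suppress=True)
F=pickle.load(open("F.pkl","rb"))
cl={n:cloud(F[n]) for n in F}
a=np.radians(25)
def fr(q):
    d=np.array([np.cos(q[2]),np.sin(q[2])]); x=np.r_[d*np.cos(a),-np.sin(a)]; z=np.r_[d*np.sin(a),np.cos(a)]
    return np.c_[x,np.cross(z,x),z], np.r_[q[0],q[1],.092]
for sel in (["top"],["side"],["top","side"]):
    P=np.vstack([cl[n][0] for n in sel]); q=np.array([.515,.17,2.2])
    for it in range(30):
        R,o=fr(q); L=(P-o)@R; tol=.03 if it<4 else .02 if it<10 else .01
        k=(abs(L[:,0])<.10)&(abs(L[:,1])<.034)&(abs(L[:,2]-abs(L[:,1]))<tol)
        def res(q):
            R,o=fr(q);l=(P[k]-o)@R; return (l[:,2]-abs(l[:,1]))
        # end constraint: none along x; add weak prior via mouth handled below
        s=least_squares(lambda v:np.r_[res(v),1e-3*(v-q)],q,loss="soft_l1",f_scale=.004); q=s.x
    R,o=fr(q); L=(P-o)@R
    k=(abs(L[:,1])<.034)&(abs(L[:,2]-abs(L[:,1]))<.008)
    print(sel,"trough q",q,np.degrees(q[2]),"n",k.sum(),"x range",np.percentile(L[k,0],[0,2,98,100]),"rms",np.sqrt(np.mean(res(q)**2)))
    # reader top face
    k=(abs(P[:,2]-.086)<.006)&(np.hypot(*(P[:,:2]-[.42,.28]).T)<.12)
    rc=cv2.minAreaRect(P[k,:2].astype(np.float32)); print("reader",rc, "d from trough o", (np.array(rc[0])-q[:2])@np.c_[[np.cos(q[2]),np.sin(q[2])],[-np.sin(q[2]),np.cos(q[2])]])
for n in F:
    im=F[n]["pixels"]; hsv=cv2.cvtColor(im,cv2.COLOR_BGR2HSV)
    m=cv2.inRange(hsv,(40,60,20),(90,255,255)); nn,lab,st,ce=cv2.connectedComponentsWithStats(m)
    for i in range(1,nn):
        if st[i,4]>12: print(n,"green",st[i],ce[i],at_z(F[n],ce[i],.104))
    p,c=cl[n]
    k=(p[:,2]<.01)&(c.min(1)>110)&(abs(p[:,0]-.555)<.14)&(abs(p[:,1]+.245)<.19)
    # drop neighbouring grey pad
    k&=p[:,1]>-.405
    if k.sum()>50:
        print(n,"mat",cv2.minAreaRect(p[k,:2].astype(np.float32)))
    b,g,r=c.T
    k=(b>r+50)&(b>g+25)&(p[:,2]>.072)&(p[:,2]<.11)&(p[:,1]<-.1)
    print(n,"handle",cv2.minAreaRect(p[k,:2].astype(np.float32)),p[k].mean(0))
    k=(p[:,2]>.016)&(p[:,2]<.075)&(abs(p[:,0]-.555)<.05)&(abs(p[:,1]+.245)<.12)
    print(n,"boat",cv2.minAreaRect(p[k,:2].astype(np.float32)))
E
python3 c.py
```

```text
['top'] trough q [0.5149 0.1661 2.2429] 128.50954833297655 n 2067 x range [-0.1114 -0.1077  0.2833  0.3065] rms 0.00210942414289113
reader ((0.4356151223182678, 0.2680795192718506), (0.13136026263237, 0.20159238576889038), 38.80828857421875) d from trough o [ 0.1291 -0.0014]
['side'] trough q [0.5179 0.1572 2.2425] 128.48367790380863 n 531 x range [-0.1073 -0.1025  0.1242  0.3009] rms 0.002628268609262896
reader ((0.4337840676307678, 0.2659444808959961), (0.12815633416175842, 0.2000691294670105), 37.50693130493164) d from trough o [ 0.1375 -0.0018]
['top', 'side'] trough q [0.5153 0.1652 2.243 ] 128.5134365172941 n 2603 x range [-0.1144 -0.1075  0.2815  0.3074] rms 0.0027028196076665087
reader ((0.43516701459884644, 0.26767513155937195), (0.1325802206993103, 0.20153290033340454), 38.73712158203125) d from trough o [ 0.1301 -0.0011]
top green [459  92  67  74 613] [475.7651 134.8809] [ 0.7515 -0.4786  0.104 ]
top green [171 253  14  13 136] [177.7353 258.8603] [0.4251 0.3128 0.104 ]
top green [180 272  22  21 233] [190.2532 282.0815] [0.3663 0.2779 0.104 ]
top mat ((0.5571423172950745
[... 483 characters left out ...]
75  1.5492  0.104 ]
side green [34 50  4  8 13] [35.6154 53.1538] [-0.8068  1.2123  0.104 ]
side green [263 128   9   7  52] [267.1731 131.2115] [0.4253 0.3073 0.104 ]
side green [245 136  13   9  63] [251.1587 139.9683] [0.3689 0.2565 0.104 ]
side green [371 320  21  54 181] [380.8232 347.779 ] [ 0.6857 -0.6069  0.104 ]
side mat ((0.5579172372817993, -0.2463323473930359), (0.16370011866092682, 0.29169440269470215), 5.890718936920166)
side handle ((0.555609405040741, -0.2572590708732605), (0.036611407995224, 0.013838131912052631), 10.874211311340332) [ 0.5564 -0.2588  0.0898]
side boat ((0.5546369552612305, -0.2581510841846466), (0.043387286365032196, 0.18681658804416656), 9.244813919067383)
```

```bash
cat > k.py <<'E'
from h import *
from scipy.spatial.transform import Rotation as Ro
np.set_printoptions(precision=4,suppress=True)
psi=np.radians(128.5); d=np.array([np.cos(psi),np.sin(psi),0]); up=np.array([0,0,1.])
O=np.array([.5155,.1655,.092]); a=np.radians(25)
def plan(th,xt,zt,sgn=1):
    """TCP pose for pitch th deg with the spout at trough (xt,0,zt)"""
    S=O+xt*(d*np.cos(a)-up*np.sin(a))+zt*(d*np.sin(a)+up*np.cos(a))
    t=np.radians(th); bx=d*np.cos(t)-up*np.sin(t); bz=d*np.sin(t)+up*np.cos(t); 
    R=np.c_[np.cross(sgn*bx,-bz),sgn*bx,-bz]
    return S, S-.088*bx+.056*bz, R      # TCP 90 mm above the boat's underside
if __name__=="__main__":
  for sgn in(1,-1):
   for th in(0,20,40,50):
    S,T,R=plan(th,-.095,.03,sgn); W=T-.2*R[:,2]; q1=np.arctan2(W[1],W[0])
    for ph in(1.7,2.1):
        M=Ro.from_euler("ZY",[q1,ph]).as_matrix().T@R@Ro.from_euler("z",-np.pi/2).as_matrix()
        e=Ro.from_matrix(M).as_euler("ZYZ"); print(sgn,th,"TCP",T,"q1",round(q1,2),"phi",ph,"q456",e)
E
python3 k.py
```

```text
1 0 TCP [0.616  0.0392 0.2153] q1 0.06 phi 1.7 q456 [ 0.      1.4416 -2.1792]
1 0 TCP [0.616  0.0392 0.2153] q1 0.06 phi 2.1 q456 [ 0.      1.0416 -2.1792]
1 20 TCP [0.6008 0.0583 0.2421] q1 0.2 phi 1.7 q456 [-0.3221  1.2912 -1.9789]
1 20 TCP [0.6008 0.0583 0.2421] q1 0.2 phi 2.1 q456 [-0.3938  0.9157 -1.8228]
1 40 TCP [0.5808 0.0835 0.2588] q1 0.35 phi 1.7 q456 [-0.6938  1.2671 -1.7349]
1 40 TCP [0.5808 0.0835 0.2588] q1 0.35 phi 2.1 q456 [-0.8289  0.9751 -1.4293]
1 50 TCP [0.5697 0.0973 0.2627] q1 0.43 phi 1.7 q456 [-0.8808  1.3024 -1.6272]
1 50 TCP [0.5697 0.0973 0.2627] q1 0.43 phi 2.1 q456 [-1.0149  1.0664 -1.277 ]
-1 0 TCP [0.616  0.0392 0.2153] q1 0.06 phi 1.7 q456 [-0.      1.4416  0.9623]
-1 0 TCP [0.616  0.0392 0.2153] q1 0.06 phi 2.1 q456 [-0.      1.0416  0.9623]
-1 20 TCP [0.6008 0.0583 0.2421] q1 0.2 phi 1.7 q456 [-0.3221  1.2912  1.1627]
-1 20 TCP [0.6008 0.0583 0.2421] q1 0.2 phi 2.1 q456 [-0.3938  0.9157  1.3188]
-1 40 TCP [0.5808 0.0835 0.2588] q1 0.35 phi 1.7 q456 [-0.6938  1.2671  1.4067]
-1 40 TCP [0.5808 0.0835 0.2588] q1 0.35 phi 2.1 q456 [-0.8289  0.9751  1.7122]
-1 50 TCP [0.5697 0.0973 0.2627] q1 0.43 phi 1.7 q456 [-0.8808  1.3024  1.5144]
-1 50 TCP [0.5697 0.0973 0.2627] q1 0.43 phi 2.1 q456 [-1.0149  1.0664  1.8646]
```

```bash
cat > g.py <<'E'
from k import *
def go(T,R):
    s=get_state(); A=np.array(s["ee_rot"]); 
    sh=A.T@(np.array(T)-s["tool_pos"])/.06
    rv=np.degrees(Ro.from_matrix(A.T@R).as_rotvec())/5
    print("t",round(s["clock"],2),"F",s["force"],"op",round(s["opening"],3),"grip",round(s["grip_force"],2),"q",s["qpos"])
    print("shift",sh.round(3),"turn",rv.round(3))
def down(yaw):
    y=np.radians(yaw); c=np.array([np.cos(y),np.sin(y),0]); return np.c_[np.cross(c,-up),c,-up]
E
python3 -m handwheel '[[[1,-10.17,-9.755,0.8,0,0,-5.26],[1,-10.17,-9.755,0.8,0,0,-5.26],[1,-10.17,-9.755,0.8,0,0,-5.26],[1,-10.17,-9.755,0.8,0,0,-5.26],[1,-10.17,-9.755,0.8,0,0,-5.26],[1,-10.17,-9.755,0.8,0,0,-5.26],[1,-10.17,-9.755,0.8,0,0,-5.26],[1,-10.17,-9.755,0.8,0,0,-5.26]]]' 20
python3 -c "
from g import *
go([.5555,-.2545,.19],down(95))"
```

```text
clock: 5.25
tool_pos: [0.4081, 0.0634, 0.213]
ee_rot: [[-0.996, -0.087, 0.001], [-0.087, 0.996, 0.0], [-0.001, 0.0, -1.0]]
force: [1.7, 1.3, 0.6]
opening: 1.002
grip_force: 0.0
t 5.25 F [1.7013 1.3455 0.5968] op 1.002 grip 0.0 q [ 0.0414  0.1348  2.0134  0.0001  0.9923 -1.6166]
shift [-1.986 -5.493  0.385] turn [ 0.     0.012 -0.002]
```

```bash
python3 -m handwheel '[[[1,-2,-5.4,0.4,0,0,0],[1,-2,-5.4,0.4,0,0,0],[1,-2,-5.4,0.4,0,0,0],[1,-2,-5.4,0.4,0,0,0],[1,-2,-5.4,0.4,0,0,0],[1,-2,-5.4,0.4,0,0,0],[1,-2,-5.4,0.4,0,0,0],[1,-2,-5.4,0.4,0,0,0]]]'
python3 -c "
from g import *
go([.5555,-.2545,.19],down(95))
f=grab_frame('wrist'); p,c=cloud(f); b,g,r=c.T
k=(b>r+50)&(b>g+25)&(p[:,2]>.072)&(p[:,2]<.12)&(np.hypot(p[:,0]-.555,p[:,1]+.255)<.05)
print(k.sum(),cv2.minAreaRect(p[k,:2].astype(np.float32)) if k.any() else 0)
cv2.imwrite('pics/w1.png',f['pixels'])
for n in('boat_handle','boat_spout','tube_red','tube_yellow'):
  m=mark_of('wrist',n)[:1]
  if m: print(n,m[0]['score'],deproj(f,m[0]['position']),m[0]['position'])
"
```

```text
clock: 6.25
tool_pos: [0.5548, -0.2461, 0.1886]
ee_rot: [[-0.996, -0.087, -0.001], [-0.087, 0.996, 0.0], [0.0, 0.001, -1.0]]
force: [-0.4, -0.8, -0.7]
opening: 1.003
grip_force: 0.0
t 6.25 F [-0.4454 -0.8289 -0.6645] op 1.003 grip 0.0 q [-0.4943  0.5082  1.5481  0.0002  1.086  -2.1525]
shift [ 0.001 -0.14  -0.024] turn [ 0.006 -0.006  0.001]
846 ((0.5541217923164368, -0.25307461619377136), (0.03944164514541626, 0.011931383050978184), 5.593872547149658)
boat_handle 0.98 [ 0.5503 -0.2544  0.0987] [305.9, 205.5]
boat_spout 0.69 [ 0.5524 -0.1534  0.0031] [404.7, 192.6]
tube_red 0.95 [ 0.5559 -0.2994  0.0295] [261.1, 189.1]
tube_yellow 0.56 [ 0.5479 -0.2227  0.0422] [342.4, 190.5]
```

View pics/w1.png

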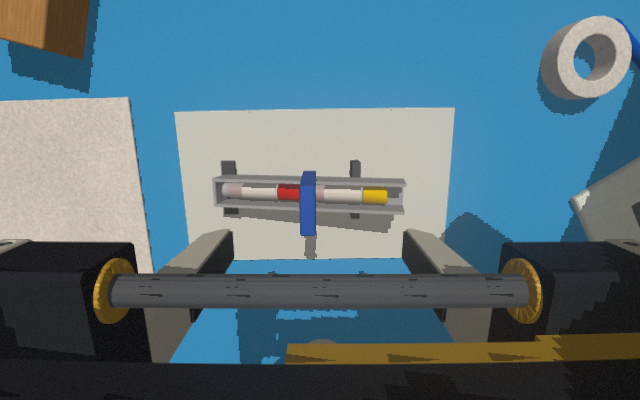

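```bash
python3 -m handwheel '[[[1,0.02,-0.12,0.8,0,0,-0.1],[1,0.02,-0.12,1.3,0,0,-0.1],[1,0.02,-0.12,1.59,0,0,-0.1],[1,0.02,-0.12,1.59,0,0,-0.1],[-1,0.02,-0.12,1.59,0,0,-0.1],[-1,0.02,-0.12,1.59,0,0,-0.1],[-1,0.02,-0.12,1.59,0,0,-0.1],[-1,0.02,-0.12,1.59,0,0,-0.1]]]' 30
python3 -m handwheel '[[[-1,0,0,0,0,0,0],[-1,0,0,0,0,0,0],[-1,0,0,0,0,0,0],[-1,0,0,-0.2,0,0,0],[-1,0,0,-0.5,0,0,0],[-1,0,0,-1,0,0,0],[-1,0,0,-1.5,0,0,0],[-1,0,0,-1.5,0,0,0]]]'
python3 -c "
from g import *
s=get_state(); go(*plan(0,-.095,.09)[1:])
f=grab_frame('side'); cv2.imwrite('pics/s2.png',cv2.resize(f['pixels'][150:320,200:420],(660,510)))"
```

```text
clock: 7.5
tool_pos: [0.5547, -0.2542, 0.0936]
ee_rot: [[-0.995, -0.096, 0.0], [-0.096, 0.995, -0.0], [-0.0, -0.0, -1.0]]
force: [-0.8, 0.2, 0.6]
opening: 0.62
grip_force: 0.0
clock: 8.5
tool_pos: [0.5556, -0.2546, 0.1861]
ee_rot: [[-0.995, -0.096, 0.004], [-0.096, 0.995, -0.002], [-0.004, -0.003, -1.0]]
force: [-0.8, -0.5, -2.9]
opening: 0.117
grip_force: 30.0
t 8.5 F [-0.7536 -0.467  -2.9366] op 0.117 grip 29.99 q [-0.5059  0.5157  1.5422 -0.      1.0787 -2.1727]
shift [-1.247  5.128 -1.402] turn [-0.044  0.036 -6.599]
```

View pics/s2.png

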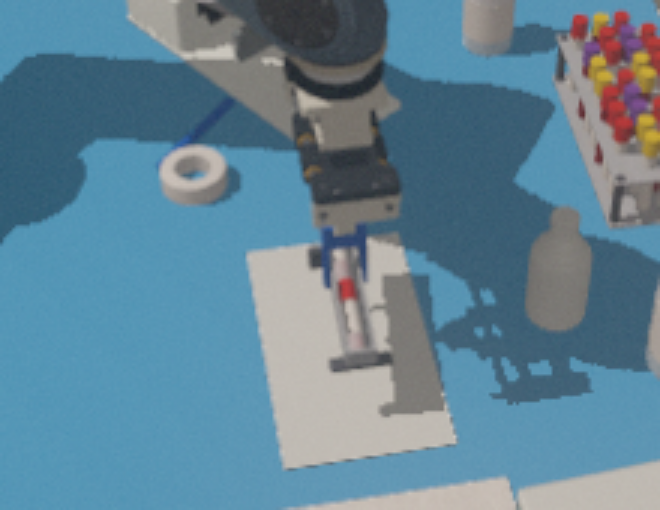

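```bash
python3 -m handwheel '[[[-1,-0.05,0.2,-0.06,0,0,-0.26],[-1,-0.15,0.62,-0.17,0,0,-0.8],[-1,-0.3,1.23,-0.34,0,0,-1.6],[-1,-0.47,1.95,-0.53,0,0,-2.5],[-1,-0.65,2.67,-0.73,0,0,-3.4],[-1,-0.82,3.39,-0.92,0,0,-4.4],[-1,-1,4.1,-1.12,0,0,-5.3],[-1,-1.12,4.62,-1.26,0,0,-5.9]]]'
python3 -c "
from g import *
go(*plan(0,-.095,.09)[1:])"
```

```text
clock: 9.55
tool_pos: [0.5945, 0.0308, 0.2583]
ee_rot: [[-0.817, -0.577, -0.002], [-0.577, 0.817, 0.0], [0.001, 0.001, -1.0]]
force: [0.7, -0.5, -2.2]
opening: 0.125
grip_force: 30.0
t 9.55 F [ 0.7007 -0.5138 -2.2124] op 0.125 grip 29.99 q [-0.0265  0.4173  1.5084  0.0003  1.2175 -2.2125]
shift [-0.349  0.329 -0.19 ] turn [ 0.014 -0.012 -0.651]
```

```bash
python3 -m handwheel '[[[-1,-0.2,0.2,-0.1,0,0,-0.4],[-1,-0.35,0.33,-0.19,0,0,-0.65],[-1,-0.35,0.33,-0.19,0,0,-0.65],[-1,-0.35,0.33,-0.19,0,0,-0.65]]]'
python3 -c "
from g import *
go(*plan(0,-.095,.09)[1:])
go(*plan(12,-.095,.03)[1:])
f=grab_frame('wrist'); cv2.imwrite('pics/w2.png',f['pixels'])
m=mark_of('wrist','boat_spout')[:1]; print(m, m and deproj(f,m[0]['position']), plan(0,-.095,.09)[0])"
```

```text
clock: 10.05
tool_pos: [0.6006, 0.0557, 0.2699]
ee_rot: [[-0.786, -0.618, -0.001], [-0.618, 0.786, -0.0], [0.001, 0.0, -1.0]]
force: [-0.3, -1.0, -2.1]
opening: 0.122
grip_force: 30.0
t 10.05 F [-0.2989 -1.0364 -2.0735] op 0.122 grip 30.0 q [ 0.0153  0.4218  1.4727 -0.0002  1.2478 -2.2217]
shift [-0.029  0.048  0.002] turn [ 0.003 -0.008 -0.064]
t 10.05 F [-0.2989 -1.0364 -2.0735] op 0.122 grip 30.0 q [ 0.0153  0.4218  1.4727 -0.0002  1.2478 -2.2217]
shift [-0.03  -0.148  0.624] turn [ 2.403 -0.015 -0.063]
[{'position': [442.2, 216.8], 'score': 0.58}] [0.5437 0.1615 0.1251] [0.5454 0.1279 0.2137]
```

View pics/w2.png

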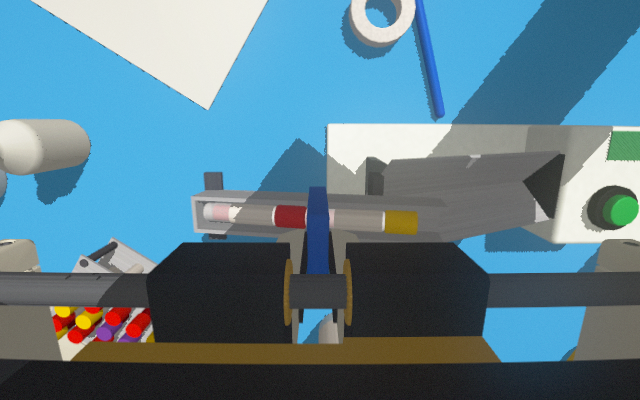

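```bash
python3 -m handwheel '[[[-1,-0.03,0,0.1,0.6,0,-0.06],[-1,-0.03,-0.08,0.25,1.2,0,-0.06],[-1,-0.03,-0.15,0.42,1.8,0,-0.06],[-1,-0.03,-0.15,0.55,2.4,0,-0.06],[-1,-0.03,-0.15,0.63,2.4,0,-0.06],[-1,-0.03,-0.15,0.63,2.4,0,-0.06]]]'
python3 -c "
from g import *
for th in (12,16,20,24,28,32,36,40,45,50): print(th);go(*plan(th,-.095,.03)[1:])
f=grab_frame('side'); cv2.imwrite('pics/s3.png',cv2.resize(f['pixels'][90:240,220:420],(800,600)))" | grep -v '^t'
```

```text
clock: 10.9
tool_pos: [0.6106, 0.0484, 0.2358]
ee_rot: [[-0.782, -0.608, 0.138], [-0.623, 0.764, -0.166], [-0.005, -0.216, -0.976]]
force: [5.8, -9.9, 12.7]
opening: 0.123
grip_force: 31.0
12
shift [0.026 0.061 0.045] turn [-0.089  0.052 -0.004]
16
shift [ 0.025  0.128 -0.056] turn [ 0.711  0.052 -0.006]
20
shift [ 0.025  0.203 -0.152] turn [ 1.511  0.052 -0.008]
24
shift [ 0.024  0.284 -0.242] turn [ 2.311  0.051 -0.009]
28
shift [ 0.024  0.372 -0.326] turn [ 3.111  0.051 -0.011]
32
shift [ 0.024  0.465 -0.404] turn [ 3.911  0.051 -0.013]
36
shift [ 0.023  0.563 -0.475] turn [ 4.711  0.05  -0.015]
40
shift [ 0.023  0.666 -0.539] turn [ 5.511  0.05  -0.017]
45
shift [ 0.023  0.8   -0.609] turn [ 6.511  0.049 -0.019]
50
shift [ 0.023  0.941 -0.667] turn [ 7.511  0.049 -0.021]
```

View pics/s3.png

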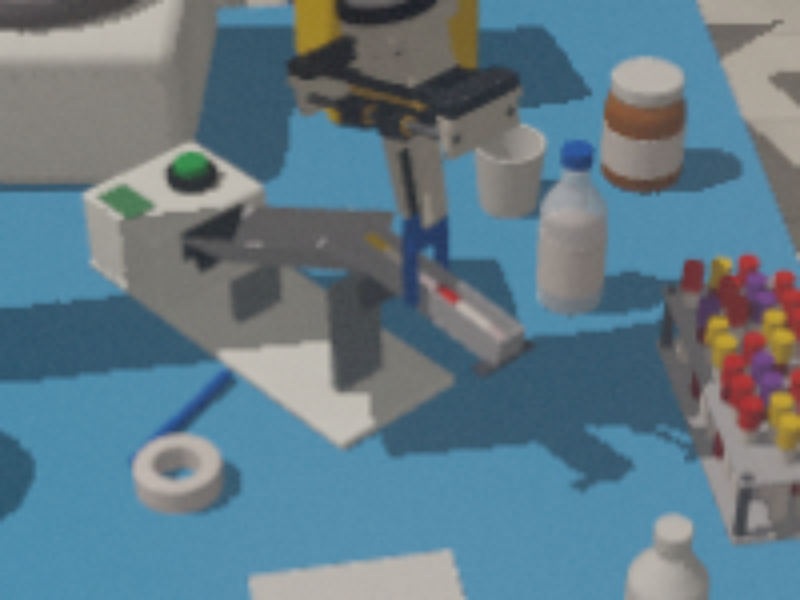

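```bash
python3 -m handwheel '[[[-1,0,-0.05,-0.15,0,0,0],[-1,0,-0.1,-0.3,0,0,0],[-1,0,-0.1,-0.3,0,0,0]]]'
python3 -c "
from g import *
go(*plan(12,-.1,.044)[1:])
T=grab_frame('top'); S=grab_frame('side')
for n,f in(('top',T),('side',S)):
  for t in('boat_spout','boat_handle','tube_yellow','tube_red','trough'):
    m=mark_of(n,t)[:1]
    if m: print(n,t,round(m[0]['score'],2),np.array(m[0]['position']),deproj(f,m[0]['position']))
s=get_state(); R=s['ee_rot']; print('expected spout',s['tool_pos']+.088*R[:,1]+.056*R[:,2],'handle',s['tool_pos']+.006*R[:,2])
p,c=cloud(S); L=(p-s['tool_pos'])@R  # tool frame: x lateral, y boat x, z down
L=np.c_[L[:,1],-L[:,0],.090-L[:,2]]
k=(abs(L[:,1])<.03)&(L[:,0]>-.1)&(L[:,0]<-.02)&(L[:,2]>0)&(L[:,2]<.06)
for x in np.arange(-.09,-.02,.01):
  j=k&(abs(L[:,0]-x)<.005); print(round(x,3),j.sum(),np.percentile(L[j,2],[5,50,95]) if j.any() else 0)
import pickle; pickle.dump((T,S),open('G.pkl','wb'))
"
```

```text
clock: 11.32
tool_pos: [0.6092, 0.0489, 0.2519]
ee_rot: [[-0.782, -0.609, 0.13], [-0.623, 0.765, -0.163], [-0.0, -0.208, -0.978]]
force: [-0.1, 0.3, -3.3]
opening: 0.124
grip_force: 29.4
t 11.32 F [-0.0887  0.2812 -3.2614] op 0.124 grip 29.43 q [ 0.0759  0.4052  1.557  -0.1976  1.0686 -2.0816]
shift [0.012 0.068 0.066] turn [-0.003  0.003  0.006]
top boat_handle 0.5 [388.  212.7] [ 0.5529 -0.2486  0.0038]
top tube_yellow 0.33 [175.  253.4] [0.4391 0.3217 0.101 ]
top tube_red 0.57 [296.6 165.7] [0.6516 0.0025 0.1719]
side boat_spout 0.61 [307.4 143.7] [0.5611 0.0923 0.1879]
side boat_handle 0.73 [324.9 142.7] [0.612  0.0327 0.2293]
side tube_yellow 0.66 [266.7 211.1] [ 0.4193 -0.0336  0.0233]
side tube_red 0.62 [339.1 163.2] [0.6538 0.0088 0.1666]
side trough 0.58 [294.3 155.7] [0.5178 0.1476 0.1038]
expected spout [0.5627 0.1071 0.1782] handle [0.6099 0.0479 0.2454]
-0.09 0 0
-0.08 0 0
-0.07 2 [0.0002 0.0003 0.0004]
-0.06 3 [0.0007 0.0032 0.0038]
-0.05 8 [0.0004 0.0023 0.0047]
-0.04 11 [0.001  0.0038 0.0102]
-0.03 19 [0.001  0.0047 0.0101]
```

```bash
python3 -c "
from g import *
import pickle
T,S=pickle.load(open('G.pkl','rb'))
s=get_state(); R=s['ee_rot']
def bf(p): L=(np.atleast_2d(p)-s['tool_pos'])@R; return np.c_[L[:,1],-L[:,0],.0905+L[:,2]*-1]
print(bf([.6516,.0025,.1719]),bf([.6538,.0088,.1666]),bf([.5611,.0923,.1879]))
Rt=np.c_[d*np.cos(a)-up*np.sin(a),np.cross(up,d),d*np.sin(a)+up*np.cos(a)]
print('spout in trough',(s['tool_pos']+.088*R[:,1]+.056*R[:,2]-O)@Rt)
for n,f in(('top',T),('side',S)):
  p,c=cloud(f); L=bf(p); b,g,r=c.T
  m=(abs(L[:,1])<.04)&(abs(L[:,0])<.11)&(L[:,2]>-.03)&(L[:,2]<.066)&(p[:,2]>.1)
  for x in np.arange(-.095,.1,.015):
    j=m&(abs(L[:,0]-x)<.0075)
    if j.sum()>3: print(n,round(x,3),j.sum(),'lat',np.percentile(L[j,1],[3,97]),'z',np.percentile(L[j,2],[3,50,97]))
  j=m&(r>g+60)&(r>b+60)&(g<90); print('red',j.sum(),L[j].mean(0)); j=m&(r>120)&(g>100)&(b<80); print('yel',j.sum(),L[j].mean(0))
"
```

```text
[[-0.0449  0.0044 -0.0002]] [[-0.0403  0.01   -0.0046]] [[ 0.0756 -0.0104  0.0418]]
spout in trough [-0.1045 -0.0005  0.0464]
top -0.08 72 lat [-0.0263  0.011 ] z [-0.0282 -0.0128 -0.003 ]
top -0.065 68 lat [-0.025   0.0091] z [-0.0276 -0.0111  0.0015]
top -0.05 65 lat [-0.0135  0.0081] z [-0.021  -0.0049  0.0075]
top -0.035 65 lat [-0.0136  0.0076] z [-0.0151  0.0009  0.0119]
top -0.02 55 lat [-0.0135  0.0064] z [-0.0091  0.0063  0.0175]
top -0.005 50 lat [-0.0192 -0.0024] z [-0.006   0.011   0.0639]
top 0.01 27 lat [-0.0195 -0.0044] z [0.0011 0.0194 0.0586]
top 0.025 30 lat [-0.0139 -0.002 ] z [0.0027 0.0151 0.0295]
top 0.055 4 lat [-0.0287 -0.0245] z [-0.0109 -0.005   0.0032]
top 0.1 10 lat [0.0324 0.038 ] z [0.0165 0.0203 0.0251]
red 19 [-0.0193 -0.0001  0.0069]
yel 0 [nan nan nan]
side -0.08 83 lat [-0.0273  0.0168] z [-0.0296 -0.0171 -0.0036]
side -0.065 54 lat [-0.0219  0.0153] z [-0.0293 -0.0108  0.0021]
side -0.05 57 lat [-0.0163  0.0143] z [-0.0242 -0.0061  0.0046]
side -0.035 58 lat [-0.0175  0.0152] z [-0.0191 -0.002   0.0103]
side -0.02 57 lat [-0.0164  0.013 ] z [-0.0131  0.005   0.0149]
side -0.005 156 lat [-0.022   0.0179] z [-0.0062  0.0339  0.0631]
side 0.01 63 lat [-0.0216  0.0146] z [0.0009 0.0161 0.0455]
side 0.025 32 lat [-0.0176  0.0143] z [0.0024 0.0172 0.0289]
side 0.04 45 lat [-0.0307  0.0061] z [-0.0082  0.0191  0.0316]
side 0.055 92 lat [-0.0293  0.013 ] z [-0.0156  0.0146  0.0363]
side 0.07 55 lat [-0.0201  0.015 ] z [0.004  0.0309 0.0426]
side 0.085 57 lat [-0.0365  0.0123] z [-0.0173  0.0252  0.0443]
side 0.1 43 lat [-0.0379  0.0114] z [-0.029  -0.0147  0.0241]
red 9 [-0.0156  0.0049  0.0054]
yel 0 [nan nan nan]<string>:16: RuntimeWarning: Mean of empty slice.
  ret = um.true_divide(
```

```bash
cat >> g.py <<'E'
def tilt(yaw,th): return down(yaw)@Ro.from_euler("x",th,degrees=True).as_matrix()
E
python3 -m handwheel '[[[-1,0,0,-0.2,0,0,0],[-1,0,-0.1,-0.5,0,0,0],[-1,0,-0.2,-0.8,0,0,0],[-1,0,-0.2,-0.8,0,0,0]]]' 40
python3 -c "
from g import *
go([.5555,-.2545,.17],tilt(95.5,8))"
```

```text
clock: 12.42
tool_pos: [0.6108, 0.0476, 0.3028]
ee_rot: [[-0.782, -0.609, 0.132], [-0.623, 0.765, -0.163], [-0.002, -0.21, -0.978]]
force: [-0.2, -0.0, -2.8]
opening: 0.124
grip_force: 39.3
t 12.43 F [-0.2042 -0.0224 -2.7558] op 0.124 grip 39.33 q [ 0.0737  0.363   1.4913 -0.1878  1.1713 -2.1065]
shift [ 3.864 -2.826  2.861] turn [-0.792  1.179  6.504]
```

```bash
python3 -m handwheel '[[[-1,0.15,-0.11,0.11,-0.03,0.05,0.26],[-1,0.46,-0.34,0.34,-0.1,0.14,0.78],[-1,0.93,-0.68,0.69,-0.19,0.28,1.56],[-1,1.47,-1.07,1.09,-0.3,0.45,2.47],[-1,2.01,-1.47,1.49,-0.41,0.61,3.38],[-1,2.55,-1.87,1.89,-0.52,0.78,4.29],[-1,3.09,-2.26,2.29,-0.63,0.94,5.2],[-1,3.55,-2.6,2.63,-0.73,1.08,5.98]]]'
python3 -c "
from g import *
go([.5555,-.2545,.17],tilt(95.5,8))"
```

```text
clock: 13.42
tool_pos: [0.5576, -0.232, 0.1771]
ee_rot: [[-0.99, -0.137, 0.016], [-0.138, 0.98, -0.142], [0.003, -0.143, -0.99]]
force: [0.7, -0.0, -2.2]
opening: 0.119
grip_force: 39.3
t 13.43 F [ 0.7255 -0.0319 -2.1944] op 0.119 grip 39.28 q [-0.4193  0.4903  1.6164 -0.15    0.9667 -2.0476]
shift [ 0.086 -0.346  0.17 ] turn [-0.044  0.031  0.487]
```

Finish the approach, settle, and check the boat's attitude before setting down.

```bash
python3 -m handwheel '[[[-1,0.05,-0.2,0.1,0,0,0.3],[-1,0.09,-0.35,0.17,0,0,0.49],[-1,0.09,-0.35,0.17,0,0,0.49],[-1,0.09,-0.35,0.17,0,0,0.49]]]'
python3 -c "
from g import *
go([.5555,-.2545,.125],tilt(95.5,8))
s=get_state(); S=grab_frame('side'); T=grab_frame('top')
b_=np.array([np.cos(np.radians(95.5)),np.sin(np.radians(95.5)),0]); l_=np.cross(up,b_)
for n,f in (('side',S),('top',T)):
  p,c=cloud(f); q=p-s['tool_pos']; X=q@b_; Y=q@l_
  m=(abs(Y)<.04)&(p[:,2]>.012)
  for x in np.arange(-.095,.1,.015):
    j=m&(abs(X-x)<.0075)&(p[:,2]<s['tool_pos'][2]-.02)
    if j.sum()>3: print(n,round(x,3),j.sum(),np.percentile(p[j,2],[3,50,97]))
w=grab_frame('side'); cv2.imwrite('pics/s4.png',cv2.resize(S['pixels'][190:310,230:390],(640,480)))
"
```

```text
clock: 13.92
tool_pos: [0.5572, -0.2523, 0.1723]
ee_rot: [[-0.995, -0.099, 0.02], [-0.101, 0.985, -0.143], [-0.005, -0.144, -0.99]]
force: [0.4, 1.0, -2.9]
opening: 0.124
grip_force: 39.3
t 13.93 F [ 0.4279  0.9635 -2.9201] op 0.124 grip 39.29 q [-0.451   0.506   1.604  -0.1476  0.9559 -2.0421]
shift [0.036 0.08  0.785] turn [-0.059  0.068  0.053]
side -0.095 112 [0.0621 0.0715 0.091 ]
side -0.08 62 [0.0645 0.0812 0.0944]
side -0.065 60 [0.0703 0.0856 0.0973]
side -0.05 54 [0.0714 0.0883 0.0999]
side -0.035 53 [0.0738 0.0894 0.102 ]
side -0.02 64 [0.0773 0.0943 0.1482]
side -0.005 168 [0.0816 0.1166 0.148 ]
side 0.01 46 [0.0817 0.0957 0.1204]
side 0.025 14 [0.0827 0.0961 0.1008]
side 0.04 41 [0.0625 0.076  0.0874]
side 0.055 13 [0.0845 0.1038 0.1143]
side 0.07 7 [0.0878 0.0937 0.0978]
```

View pics/s4.png

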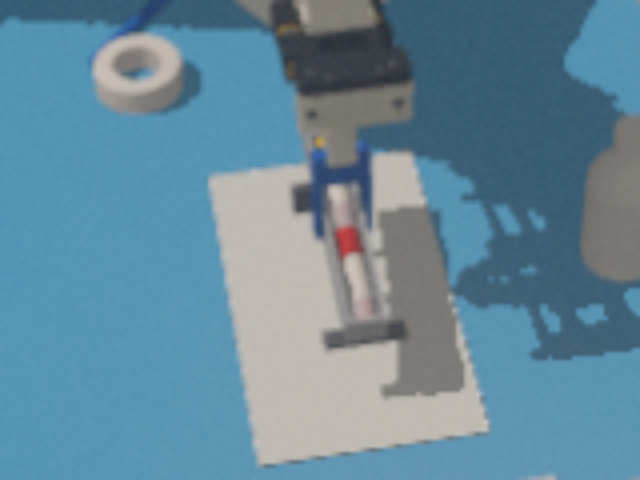

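```bash
python3 -m handwheel '[[[-1,0.03,0.03,0.25,0,0,0],[-1,0.03,0.06,0.55,0,0,0],[-1,0.03,0.08,0.75,0,0,0],[-1,0.03,0.1,0.86,0,0,0],[-1,0.03,0.1,0.91,0,0,0],[-1,0.03,0.1,0.95,0,0,0],[-1,0.03,0.1,0.95,0,0,0]]]'
```

```text
clock: 14.95
tool_pos: [0.556, -0.2559, 0.1154]
ee_rot: [[-0.995, -0.098, 0.02], [-0.1, 0.985, -0.144], [-0.006, -0.145, -0.989]]
force: [-1.2, -2.7, 2.1]
opening: 0.122
grip_force: 39.6
```

```bash
python3 -m handwheel '[[[0.2,0,0,0,0,0,0],[0.2,0,0,0,0,0,0],[0.2,0,0,0,0,0,0],[0.2,0,0,0,0,0,0],[0.2,0,0,-0.3,0,0,0],[0.2,0,0,-0.6,0,0,0],[0.2,0,0,-0.6,-1.6,0,0],[0.2,0,0,-0.6,-1.6,0,0]]]'
python3 -c "
from g import *
f=grab_frame('wrist'); p,c=cloud(f); b,g,r=c.T
k=(b>r+50)&(b>g+25)&(p[:,2]>.072)&(p[:,2]<.12)&(np.hypot(p[:,0]-.555,p[:,1]+.255)<.05)
rc=cv2.minAreaRect(p[k,:2].astype(np.float32)); print(k.sum(),rc,np.percentile(p[k,2],95))
go([*rc[0],.093],down(95.5))
cv2.imwrite('pics/w3.png',f['pixels'])
m=(abs(p[:,0]-.555)<.04)&(abs(p[:,1]+.255)<.11)&(p[:,2]>.025)
for y in np.arange(-.345,-.15,.02):
  j=m&(abs(p[:,1]-y)<.01); print(round(y,3),j.sum(),np.percentile(p[j,2],95) if j.any() else 0, np.percentile(p[j,0],[2,98]) if j.any() else 0)
"
```

```text
clock: 15.95
tool_pos: [0.5553, -0.2516, 0.1517]
ee_rot: [[-0.995, -0.098, 0.007], [-0.098, 0.995, -0.006], [-0.007, -0.007, -1.0]]
force: [0.2, 0.3, 0.4]
opening: 0.601
grip_force: 0.0
1186 ((0.5557857155799866, -0.25914448499679565), (0.04001035541296005, 0.01176244392991066), 6.843894958496094) 0.09984108884734383
t 16.0 F [ 0.3688 -0.0088 -0.2297] op 0.601 grip 0.0 q [-0.4997  0.5524  1.578  -0.0045  1.0022 -2.1669]
shift [ 0.004 -0.127  0.969] turn [-0.093  0.06   0.032]
-0.345 398 0.21845215309659585 [0.5271 0.5795]
-0.325 5805 0.2319022399854685 [0.5271 0.5745]
-0.305 11112 0.25278775212731097 [0.5226 0.5676]
-0.285 18703 0.25312741381583065 [0.5217 0.5639]
-0.265 10806 0.2535236590036449 [0.5242 0.5675]
-0.245 10445 0.25342852230115415 [0.5222 0.5657]
-0.225 17548 0.25281199972533336 [0.5152 0.5591]
-0.205 12141 0.25285545561332357 [0.5155 0.5605]
-0.185 3485 0.23159348440511943 [0.5155 0.5596]
-0.165 2344 0.22971871914005285 [0.52   0.5553]
```

View pics/w3.png

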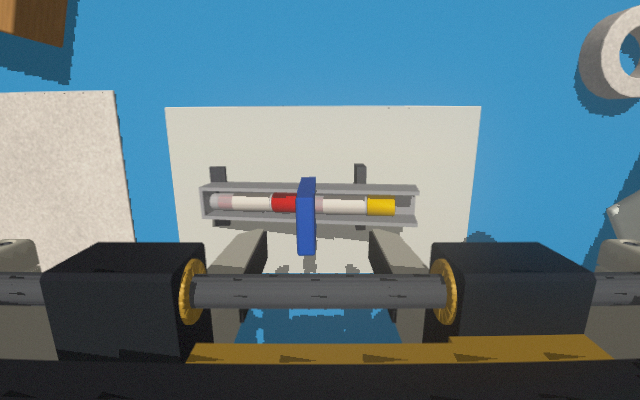

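```bash
python3 -m handwheel '[[[0.2,0,-0.12,0.4,-0.09,0.06,0.03],[0.2,0,-0.12,0.8,-0.09,0.06,0.03],[0.2,0,-0.12,1,-0.09,0.06,0.03],[0.2,0,-0.12,1,-0.09,0.06,0.03],[-1,0,-0.12,1,-0.09,0.06,0.03],[-1,0,-0.12,1,-0.09,0.06,0.03],[-1,0,-0.12,1,-0.09,0.06,0.03],[-1,0,-0.12,1,-0.09,0.06,0.03]]]' 40
python3 -m handwheel '[[[-1,0,0,0,0,0,0],[-1,0,0,0,0,0,0],[-1,0,0,0,0,0,0],[-1,0,0,0,0,0,0],[-1,0,0,0,0,0,0],[-1,0,0,0,0,0,0]]]'
```

```text
clock: 17.0
tool_pos: [0.556, -0.2578, 0.0906]
ee_rot: [[-0.995, -0.097, -0.0], [-0.097, 0.995, 0.003], [0.0, 0.003, -1.0]]
force: [-0.0, -1.2, -0.3]
opening: 0.22
grip_force: 0.0
clock: 17.75
tool_pos: [0.5561, -0.2579, 0.0905]
ee_rot: [[-0.995, -0.097, -0.0], [-0.097, 0.995, 0.002], [0.0, 0.002, -1.0]]
force: [1.1, -2.9, 2.5]
opening: 0.126
grip_force: 40.0
```

```bash
sed -i 's/\.056\*bz/.0535*bz/' k.py
python3 -m handwheel '[[[-1,0,0,-0.15,0,0,0],[-1,0,0,-0.5,0,0,0],[-1,0,0,-1,0,0,0],[-1,0,0,-1.5,0,0,0],[-1,0,0,-1.8,0,0,0],[-1,0,0,-1.8,0,0,0]]]'
python3 -c "
from g import *
go(*plan(0,-.1,.09)[1:])"
```

```text
clock: 18.5
tool_pos: [0.5563, -0.2581, 0.1991]
ee_rot: [[-0.995, -0.097, 0.0], [-0.097, 0.995, 0.002], [-0.001, 0.002, -1.0]]
force: [0.2, 0.6, -2.3]
opening: 0.129
grip_force: 40.0
t 18.5 F [ 0.2389  0.6088 -2.349 ] op 0.129 grip 39.98 q [-0.5112  0.5074  1.5209  0.0024  1.1139 -2.1807]
shift [-1.286  5.128 -1.158] turn [ 0.022  0.015 -6.581]
```

```bash
python3 -m handwheel '[[[-1,-0.05,0.2,-0.05,0,0,-0.26],[-1,-0.15,0.62,-0.14,0,0,-0.8],[-1,-0.3,1.23,-0.28,0,0,-1.6],[-1,-0.48,1.95,-0.44,0,0,-2.5],[-1,-0.67,2.67,-0.6,0,0,-3.4],[-1,-0.85,3.39,-0.77,0,0,-4.4],[-1,-1.03,4.1,-0.93,0,0,-5.3],[-1,-1.16,4.62,-1.04,0,0,-5.9]]]'
python3 -c "
from g import *
go(*plan(0,-.1,.09)[1:])"
```

```text
clock: 19.5
tool_pos: [0.5979, 0.0271, 0.2607]
ee_rot: [[-0.816, -0.578, -0.003], [-0.578, 0.816, 0.003], [0.0, 0.004, -1.0]]
force: [-0.0, -0.3, -3.1]
opening: 0.127
grip_force: 40.0
t 19.5 F [-0.0054 -0.269  -3.1424] op 0.127 grip 39.98 q [-0.0339  0.4215  1.4961  0.0032  1.2267 -2.2225]
shift [-0.344  0.337 -0.142] turn [ 0.046 -0.002 -0.633]
```

```bash
python3 -m handwheel '[[[-1,-0.2,0.2,-0.1,0,0,-0.4],[-1,-0.34,0.33,-0.14,0.05,0,-0.63],[-1,-0.34,0.33,-0.14,0.05,0,-0.63],[-1,-0.34,0.33,-0.14,0.05,0,-0.63]]]'
python3 -c "
from g import *
go(*plan(12,-.098,.034)[1:])"
```

```text
clock: 20.0
tool_pos: [0.6035, 0.0515, 0.2696]
ee_rot: [[-0.786, -0.618, 0.001], [-0.618, 0.786, -0.001], [-0.0, -0.001, -1.0]]
force: [1.1, -0.2, -2.1]
opening: 0.126
grip_force: 40.0
t 20.0 F [ 1.0843 -0.2415 -2.0581] op 0.126 grip 39.98 q [ 0.0088  0.4259  1.4674 -0.001   1.2472 -2.2281]
shift [-0.035 -0.09   0.578] turn [ 2.384 -0.003 -0.065]
```

```bash
python3 -m handwheel '[[[-1,-0.03,0,0,0.6,0,-0.06],[-1,-0.03,-0.08,0.1,1.4,0,-0.06],[-1,-0.03,-0.09,0.3,2.2,0,-0.06],[-1,-0.03,-0.09,0.45,2.4,0,-0.06],[-1,-0.03,-0.09,0.57,2.4,0,-0.06],[-1,-0.03,-0.09,0.57,2.4,0,-0.06]]]'
python3 -c "
from g import *
for th in (12,16,20,24,28,32,36,40,45,50): print(th);go(*plan(th,-.098,.034)[1:])
f=grab_frame('side'); cv2.imwrite('pics/s5.png',cv2.resize(f['pixels'][110:210,240:380],(700,500)))" | grep -v '^t'
```

```text
clock: 20.75
tool_pos: [0.6084, 0.0488, 0.2353]
ee_rot: [[-0.783, -0.609, 0.129], [-0.623, 0.765, -0.163], [0.0, -0.208, -0.978]]
force: [-0.4, 0.4, -2.1]
opening: 0.13
grip_force: 40.0
12
shift [ 0.001 -0.002  0.007] turn [-0.005 -0.003  0.001]
16
shift [ 0.001  0.064 -0.093] turn [ 0.795 -0.003  0.001]
20
shift [ 0.001  0.136 -0.188] turn [ 1.595 -0.003  0.001]
24
shift [ 0.001  0.215 -0.278] turn [ 2.395 -0.003  0.001]
28
shift [ 0.002  0.301 -0.363] turn [ 3.195 -0.003  0.001]
32
shift [ 0.002  0.391 -0.441] turn [ 3.995 -0.003  0.001]
36
shift [ 0.002  0.487 -0.512] turn [ 4.795 -0.003  0.001]
40
shift [ 0.002  0.588 -0.577] turn [ 5.595 -0.003  0.001]
45
shift [ 0.002  0.72  -0.648] turn [ 6.595 -0.003  0.001]
50
shift [ 0.002  0.858 -0.707] turn [ 7.595 -0.003  0.002]
```

View pics/s5.png

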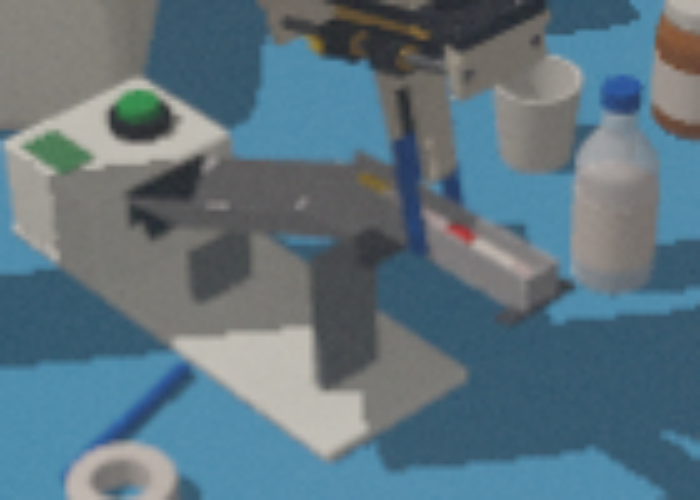

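```bash
python3 -m handwheel '[[[-1,0,0.03,-0.05,0.4,0,0],[-1,0,0.064,-0.093,0.8,0,0],[-1,0,0.1,-0.14,1.2,0,0],[-1,0,0.136,-0.188,1.6,0,0],[-1,0,0.175,-0.233,2,0,0],[-1,0,0.215,-0.278,2.4,0,0],[-1,0,0.258,-0.32,2.8,0,0],[-1,0,0.301,-0.363,3.2,0,0]]]'
cat > e.py <<'E'
from g import *
Rt=np.c_[d*np.cos(a)-up*np.sin(a),np.cross(up,d),d*np.sin(a)+up*np.cos(a)]
for n in('side','top'):
  f=grab_frame(n); p,c=cloud(f); L=(p-O)@Rt; b,g,r=c.T
  m=(abs(L[:,1])<.04)&(abs(L[:,0])<.3)&(L[:,2]>0)&(L[:,2]<.1)
  j=m&(r>g+50)&(r>b+50)&(g<.5*r); print(n,'red',j.sum(),L[j].mean(0) if j.any() else 0)
  j=m&(r>b+50)&(g>.6*r); print(n,'yel',j.sum(),L[j].mean(0) if j.any() else 0)
  cv2.imwrite('pics/last_%s.png'%n,f['pixels'])
E
python3 e.py
python3 -c "
from g import *
for th in (28,32,36,40,45,48,50): print(th);go(*plan(th,-.098,.034)[1:])"
```

```text
clock: 21.8
tool_pos: [0.5949, 0.0665, 0.2539]
ee_rot: [[-0.783, -0.548, 0.295], [-0.623, 0.69, -0.369], [-0.001, -0.472, -0.882]]
force: [-0.4, -0.8, -3.1]
opening: 0.127
grip_force: 40.0
side red 0 0
side yel 2 [-0.2107 -0.0051  0.0358]
top red 12 [-0.2019  0.0016  0.037 ]
top yel 5 [-0.12    0.0028  0.0454]
28
t 21.9 F [ 0.4881 -0.0386 -2.2456] op 0.131 grip 39.98 q [ 0.2148  0.3581  1.6866 -0.5495  0.9416 -1.7344]
shift [ 0.008 -0.002  0.018] turn [-0.021  0.013  0.004]
32
t 21.9 F [ 0.4881 -0.0386 -2.2456] op 0.131 grip 39.98 q [ 0.2148  0.3581  1.6866 -0.5495  0.9416 -1.7344]
shift [ 0.008  0.063 -0.083] turn [0.779 0.013 0.003]
36
t 21.9 F [ 0.4881 -0.0386 -2.2456] op 0.131 grip 39.98 q [ 0.2148  0.3581  1.6866 -0.5495  0.9416 -1.7344]
shift [ 0.008  0.136 -0.178] turn [1.579 0.013 0.003]
40
t 21.9 F [ 0.4881 -0.0386 -2.2456] op 0.131 grip 39.98 q [ 0.2148  0.3581  1.6866 -0.5495  0.9416 -1.7344]
shift [ 0.008  0.215 -0.268] turn [2.379 0.013 0.002]
45
t 21.9 F [ 0.4881 -0.0386 -2.2456] op 0.131 grip 39.98 q [ 0.2148  0.3581  1.6866 -0.5495  0.9416 -1.7344]
shift [ 0.008  0.322 -0.373] turn [3.379 0.013 0.002]
48
t 21.9 F [ 0.4881 -0.0386 -2.2456] op 0.131 grip 39.98 q [ 0.2148  0.3581  1.6866 -0.5495  0.9416 -1.7344]
shift [ 0.008  0.39  -0.431] turn [3.979 0.013 0.001]
50
t 21.9 F [ 0.4881 -0.0386 -2.2456] op 0.131 grip 39.98 q [ 0.2148  0.3581  1.6866 -0.5495  0.9416 -1.7344]
shift [ 0.008  0.438 -0.468] turn [4.379 0.013 0.001]
```

```bash
python3 -m handwheel '[[[-1,0,0.03,-0.05,0.4,0,0],[-1,0,0.06,-0.09,0.8,0,0],[-1,0,0.1,-0.135,1.2,0,0],[-1,0,0.136,-0.18,1.6,0,0],[-1,0,0.175,-0.225,2,0,0],[-1,0,0.215,-0.268,2.4,0,0],[-1,0,0.215,-0.268,2.4,0,0],[-1,0,0.215,-0.268,2.4,0,0]]]'
python3 e.py
python3 -c "
from g import *
for th in (40,50): print(th);go(*plan(th,-.098,.034)[1:])"
```

```text
clock: 22.9
tool_pos: [0.5831, 0.0812, 0.2616]
ee_rot: [[-0.782, -0.476, 0.401], [-0.623, 0.599, -0.503], [-0.001, -0.643, -0.766]]
force: [0.6, 0.0, -1.9]
opening: 0.126
grip_force: 40.0
side red 0 0
side yel 0 0
top red 10 [0.0196 0.0048 0.0198]
top yel 31 [0.0968 0.0013 0.0186]
40
t 23.0 F [ 0.4139 -0.1071 -2.5197] op 0.127 grip 39.98 q [ 0.3227  0.3501  1.7587 -0.8381  0.9498 -1.441 ]
shift [ 0.006  0.006 -0.01 ] turn [-0.013  0.008 -0.005]
50
t 23.0 F [ 0.4139 -0.1071 -2.5197] op 0.127 grip 39.98 q [ 0.3227  0.3501  1.7587 -0.8381  0.9498 -1.441 ]
shift [ 0.006  0.183 -0.251] turn [ 1.987  0.008 -0.005]
```

```bash
python3 -c "
from g import *
go(*plan(40,-.13,.1)[1:]); go(*plan(0,-.17,.1)[1:])
go([.5561,-.2579,.20],down(95.6))"
```

```text
t 23.0 F [ 0.4139 -0.1071 -2.5197] op 0.127 grip 39.98 q [ 0.3227  0.3501  1.7587 -0.8381  0.9498 -1.441 ]
shift [ 0.005 -0.795 -0.933] turn [-0.013  0.008 -0.005]
t 23.0 F [ 0.4139 -0.1071 -2.5197] op 0.127 grip 39.98 q [ 0.3227  0.3501  1.7587 -0.8381  0.9498 -1.441 ]
shift [ 0.005 -1.668  0.392] turn [-8.013  0.009 -0.002]
t 23.0 F [ 0.4139 -0.1071 -2.5197] op 0.127 grip 39.98 q [ 0.3227  0.3501  1.7587 -0.8381  0.9498 -1.441 ]
shift [ 3.871 -2.511  3.448] turn [-7.785  2.309  6.305]
```

```bash
python3 -m handwheel '[[[-1,0,-0.4,-0.47,0,0,0],[-1,0,-0.8,-0.93,0,0,0],[-1,0.3,-1.1,-0.5,-1.5,0,0],[-1,0.8,-1.5,0,-3,0.5,1],[-1,1.4,-1.7,0.6,-4.5,0.9,2],[-1,2,-1.9,1.3,-6,1.4,3.2],[-1,2.7,-2.2,2,-7,1.8,4.4],[-1,3.3,-2.4,2.8,-7.8,2.2,5.5]]]'
python3 -c "
from g import *
go([.5561,-.2579,.17],down(95.6))"
```

```text
clock: 24.0
tool_pos: [0.564, -0.2154, 0.2258]
ee_rot: [[-0.987, -0.162, -0.011], [-0.162, 0.987, -0.008], [0.012, -0.006, -1.0]]
force: [2.1, -0.7, -2.8]
opening: 0.126
grip_force: 40.0
t 24.0 F [ 2.0682 -0.7195 -2.8497] op 0.126 grip 39.97 q [-0.4371  0.466   1.517  -0.0123  1.165  -2.1653]
shift [ 0.234 -0.672  0.937] turn [-0.07  -0.131  0.74 ]
```

```bash
python3 -m handwheel '[[[-1,0.15,-0.4,0.5,-0.07,-0.13,0.4],[-1,0.2,-0.6,0.9,-0.07,-0.13,0.74],[-1,0.2,-0.6,0.9,-0.07,-0.13,0.74],[-1,0.2,-0.6,0.9,-0.07,-0.13,0.74],[-1,0.2,-0.6,0.9,-0.07,-0.13,0.74]]]'
python3 -c "
from g import *
go([.5561,-.2559,.0925],down(95.6))"
```

```text
clock: 24.62
tool_pos: [0.5582, -0.2503, 0.1733]
ee_rot: [[-0.995, -0.103, 0.0], [-0.103, 0.995, -0.003], [0.0, -0.003, -1.0]]
force: [0.1, 0.0, -1.9]
opening: 0.124
grip_force: 40.0
t 24.62 F [ 0.1221  0.0498 -1.9412] op 0.124 grip 39.98 q [-0.4967  0.533   1.5486 -0.0027  1.0586 -2.169 ]
shift [ 0.044 -0.085  1.347] turn [-0.032 -0.002  0.058]
```

```bash
python3 -m handwheel '[[[-1,0.02,-0.04,0.4,0,0,0.06],[-1,0.04,-0.08,0.8,0,0,0.06],[-1,0.04,-0.08,1.1,0,0,0.06],[-1,0.04,-0.08,1.25,0,0,0.06],[-1,0.04,-0.08,1.32,0,0,0.06],[-1,0.04,-0.08,1.37,0,0,0.06],[-1,0.04,-0.08,1.38,0,0,0.06],[-1,0.04,-0.08,1.38,0,0,0.06]]]'
```

```text
clock: 25.62
tool_pos: [0.556, -0.2562, 0.0904]
ee_rot: [[-0.995, -0.096, -0.0], [-0.096, 0.995, -0.003], [0.0, -0.003, -1.0]]
force: [-2.0, 0.6, 6.4]
opening: 0.125
grip_force: 40.0
```

On the mat. Release, then rise.

```bash
python3 -m handwheel '[[[0.2,0,0,0,0,0,0],[0.2,0,0,0,0,0,0],[0.2,0,0,0,0,0,0],[0.2,0,0,0,0,0,0],[0.2,0,0,0,0,0,0],[0.2,0,0,-0.5,0,0,0],[0.2,0,0,-1.3,0,0,0],[0.2,0,0,-2.2,0,0,0]]]'
python3 -c "
from g import *
go([.5561,-.2559,.26],down(95.6)); go([.425,.3105,.16],down(128.5)); go([.425,.3105,.23],down(128.5))
f=grab_frame('wrist'); p,c=cloud(f); b,g,r=c.T
k=(b>r+50)&(b>g+25)&(p[:,2]>.072)&(p[:,2]<.12)&(np.hypot(p[:,0]-.555,p[:,1]+.255)<.05)
print(cv2.minAreaRect(p[k,:2].astype(np.float32)),np.percentile(p[k,2],95))
" ; python3 e.py
```

```text
clock: 26.62
tool_pos: [0.5553, -0.2555, 0.2222]
ee_rot: [[-0.995, -0.096, -0.003], [-0.096, 0.995, -0.001], [0.003, -0.001, -1.0]]
force: [0.5, 0.1, 0.1]
opening: 0.601
grip_force: 0.0
t 26.62 F [0.513  0.1331 0.1334] op 0.601 grip 0.0 q [-0.5063  0.4808  1.5031 -0.0027  1.1595 -2.1723]
shift [-0.011 -0.009 -0.63 ] turn [-0.012 -0.033 -0.016]
t 26.62 F [0.513  0.1331 0.1334] op 0.601 grip 0.0 q [-0.5063  0.4808  1.5031 -0.0027  1.1595 -2.1723]
shift [1.252 9.6   1.03 ] turn [-0.002 -0.035 -6.596]
t 26.62 F [0.513  0.1331 0.1334] op 0.601 grip 0.0 q [-0.5063  0.4808  1.5031 -0.0027  1.1595 -2.1723]
shift [ 1.255  9.598 -0.137] turn [-0.002 -0.035 -6.596]
((0.555469810962677, -0.2553372383117676), (0.03980685770511627, 0.011729641817510128), 6.38054895401001) 0.09998409279692658
side red 0 0
side yel 6 [ 0.0737 -0.0017  0.0182]
top red 42 [0.0184 0.0017 0.019 ]
top yel 49 [0.0994 0.0014 0.0179]
```

```bash
python3 -m handwheel '[[[-1,1.25,9.6,-0.4,0,0,-6.6],[-1,1.25,9.6,-0.4,0,0,-6.6],[-1,1.25,9.6,-0.4,0,0,-6.6],[-1,1.25,9.6,-0.4,0,0,-6.6],[-1,1.25,9.6,-0.4,0,0,-6.6],[-1,1.25,9.6,-0.4,0,0,-6.6],[-1,1.25,9.6,-0.4,0,0,-6.6],[-1,1.25,9.6,-0.4,0,0,-6.6]]]'
python3 -m handwheel '[[[-1,0,0,0,0,0,0],[-1,0,0,0,0,0,0]]]'
python3 -c "
from g import *
go([.425,.3105,.16],down(128.5))
f=grab_frame('wrist'); cv2.imwrite('pics/w6.png',f['pixels']); p,c=cloud(f); b,g,r=c.T
k=(g>r+40)&(g>b+30)&(abs(p[:,2]-.102)<.006)&(np.hypot(p[:,0]-.425,p[:,1]-.31)<.03)
print(k.sum(),p[k].mean(0) if k.any() else 0,cv2.minEnclosingCircle(p[k,:2].astype(np.float32)) if k.any() else 0)"
```

```text
clock: 27.78
tool_pos: [0.4427, 0.233, 0.2401]
ee_rot: [[-0.782, -0.623, -0.003], [-0.623, 0.782, -0.003], [0.004, -0.0, -1.0]]
force: [1.6, 0.4, -0.2]
opening: 0.003
grip_force: 0.0
clock: 28.02
tool_pos: [0.4435, 0.2308, 0.2401]
ee_rot: [[-0.782, -0.623, -0.003], [-0.623, 0.782, -0.003], [0.004, -0.0, -1.0]]
force: [-0.2, 0.4, -0.3]
opening: 0.003
grip_force: 0.0
t 28.02 F [-0.224   0.41   -0.2699] op 0.003 grip 0.0 q [ 0.3874  0.2624  1.7759 -0.0016  1.1072 -1.8555]
shift [-0.592  1.231  1.332] turn [-0.003 -0.048  0.011]
401 [0.4187 0.3091 0.1063] ((0.4220276474952698, 0.3147263526916504), 0.015727248042821884)
```

```bash
python3 -m handwheel '[[[-1,-0.59,1.26,0.3,0,0,0],[-1,-0.59,1.26,0.7,0,0,0],[-1,-0.59,1.26,1.2,0,0,0],[-1,-0.59,1.26,1.5,0,0,0],[-1,-0.59,1.26,1.7,0,0,0],[-1,-0.59,1.26,1.7,0,0,0]]]'
```

```text
clock: 28.82
tool_pos: [0.4245, 0.3113, 0.1384]
ee_rot: [[-0.783, -0.622, -0.003], [-0.622, 0.783, -0.003], [0.004, -0.0, -1.0]]
force: [0.1, -0.2, 1.0]
opening: 0.002
grip_force: 0.0
```

```bash
python3 -m handwheel '[[[-1,0,0,0.15,0,0,0],[-1,0,0,0.22,0,0,0],[-1,0,0,0.27,0,0,0],[-1,0,0,0.3,0,0,0],[-1,0,0,0.31,0,0,0],[-1,0,0,0.31,0,0,0]]]'
```

```text
clock: 29.58
tool_pos: [0.425, 0.3124, 0.1237]
ee_rot: [[-0.782, -0.623, 0.001], [-0.623, 0.782, -0.001], [0.0, -0.001, -1.0]]
force: [-8.8, -10.3, 40.7]
opening: 0.005
grip_force: 20.2
```

```bash
python3 -m handwheel '[[[-1,0,0,-0.3,0,0,0],[-1,0,-0.5,-1,0,0,0],[-1,0,-1,-1.5,0,0,0],[-1,0,-1.2,-1.5,0,0,0],[-1,0,-1.2,-1.5,0,0,0]]]'
python3 -c "
from g import *
go([.425,.3105,.16],down(128.5))
C=np.array([.424,.3125])
for n in('wrist','top','side'):
  f=grab_frame(n); p,c=cloud(f); b,g,r=c.T; D=p[:,:2]-C; rr=np.hypot(*D.T); m=(p[:,2]>.08)&(p[:,2]<.125)
  k=m&(g>r+30)&(g>b+20)&(rr<.03); print(n,'green',k.sum(),p[k].mean(0),np.percentile(p[k,2],[3,50,97]),cv2.minEnclosingCircle(p[k,:2].astype(np.float32)))
  k=m&(c.max(1)<60)&(rr<.045); print('  dark',k.sum(),np.percentile(p[k,2],[3,50,97]) if k.any() else 0,cv2.minEnclosingCircle(p[k,:2].astype(np.float32)) if k.any() else 0)
  if n=='wrist': cv2.imwrite('pics/w7.png',f['pixels'])
"
```

```text
clock: 30.2
tool_pos: [0.4689, 0.2557, 0.2093]
ee_rot: [[-0.783, -0.622, -0.003], [-0.622, 0.783, -0.002], [0.004, 0.0, -1.0]]
force: [-0.1, -0.1, -0.2]
opening: 0.007
grip_force: 0.0
t 30.2 F [-0.0768 -0.062  -0.2325] op 0.007 grip 0.0 q [ 0.4125  0.3593  1.7237 -0.0011  1.0625 -1.8291]
shift [0.001 1.171 0.822] turn [ 0.001 -0.045 -0.008]
wrist green 1265 [0.4222 0.3136 0.1075] [0.1015 0.1079 0.1094] ((0.4217701554298401, 0.31725555658340454), 0.018146544694900513)
  dark 2 [0.096  0.0965 0.0971] ((0.4376591444015503, 0.2987247705459595), 0.005372598767280579)<string>:7: RuntimeWarning: Mean of empty slice.
  ret = um.true_divide(
Traceback (most recent call last):
IndexError: index -1 is out of bounds for axis 0 with size 0
```

View pics/w7.png

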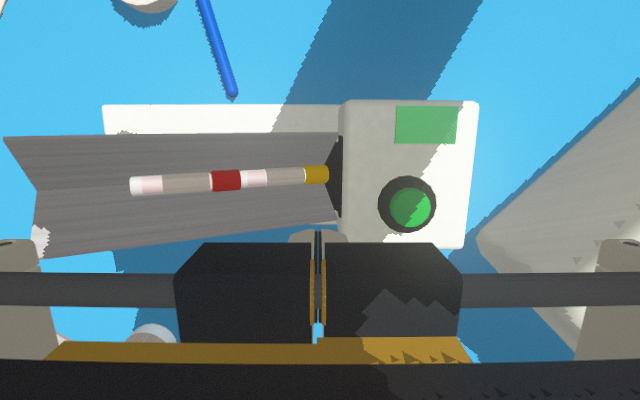

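```bash
python3 -m handwheel '[[[-1,0,0.6,0.3,0,0,0],[-1,0,1.24,0.7,0,0,0],[-1,0,1.24,1.1,0,0,0],[-1,0,1.24,1.24,0,0,0],[-1,0,1.24,1.24,0,0,0]]]' | egrep 'pos|^force'
python3 -m handwheel '[[[-1,0,0,0.08,0,0,0],[-1,0,0,0.08,0,0,0],[-1,0,0,0.08,0,0,0]]]' | egrep 'pos|^force'
python3 -m handwheel '[[[-1,0,0,0.04,0,0,0],[-1,0,0,0.04,0,0,0],[-1,0,0,0.04,0,0,0]]]' | egrep 'pos|^force'
```

```text
tool_pos: [0.4225, 0.3141, 0.1355]
force: [-0.2, -0.1, 0.3]
tool_pos: [0.423, 0.3141, 0.1315]
force: [0.9, -0.7, 0.1]
tool_pos: [0.4231, 0.3142, 0.129]
force: [1.0, -0.8, 2.2]
```

```bash
python3 -m handwheel '[[[-1,0,0,0.04,0,0,0],[-1,0,0,0.04,0,0,0],[-1,0,0,0.04,0,0,0]]]' | egrep 'pos|^force'
python3 -m handwheel '[[[-1,0,0,0.03,0,0,0],[-1,0,0,0.03,0,0,0],[-1,0,0,0.03,0,0,0]]]' | egrep 'pos|^force'
```

```text
tool_pos: [0.423, 0.3142, 0.1265]
force: [3.5, -0.1, 3.0]
tool_pos: [0.423, 0.3142, 0.1247]
force: [3.9, -0.2, 3.5]
```

```bash
python3 -m handwheel '[[[-1,0,0,0.02,0,0,0],[-1,0,0,0.03,0,0,0],[-1,0,0,0.03,0,0,0]]]' | egrep 'pos|^force'
python3 -m handwheel '[[[-1,0,0,-0.2,0,0,0],[-1,0,0,-0.6,0,0,0],[-1,0,0,-1.2,0,0,0],[-1,0,-0.8,-2,0,0,0],[-1,0,-1,-2,0,0,0],[-1,0,-1,-2,0,0,0]]]' | egrep 'pos|^force'
python3 e.py
python3 -c "
from h import *
f=grab_frame('side'); p,c=cloud(f); b,g,r=c.T
k=(b>r+50)&(b>g+25)&(p[:,2]>.072)&(p[:,2]<.12)&(np.hypot(p[:,0]-.555,p[:,1]+.255)<.05)
print(cv2.minAreaRect(p[k,:2].astype(np.float32)),np.percentile(p[k,2],95))"
```

```text
tool_pos: [0.4231, 0.3142, 0.124]
force: [-1.1, -3.1, 19.8]
tool_pos: [0.46, 0.2667, 0.2418]
force: [-0.1, -0.8, -0.2]
side red 0 0
side yel 0 0
top red 29 [0.0177 0.0011 0.0201]
top yel 36 [0.0981 0.0007 0.0188]
((0.5578780174255371, -0.2595995366573334), (0.03721992298960686, 0.014964628964662552), 0.6262312531471252) 0.10105534165897473
```

The force rose along the spring's travel and then jumped at about 6 mm, so the button went fully down. The tubes and the boat are in place.

```bash
python3 -c "
from bench import *
print(sign_off())"
```

```text
the job is handed in; nothing more can be done
None
```

The job is handed in, though no verdict came back: both tubes lie end to end along the fold at the stop, the boat is released on its mat, and the button was then pressed fully down twice and let go; the first pour attempt bumped the boat on the trough at about 17 N, so I re-gripped it on the mat before pouring.

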